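# Let the orange reel out of its dispenser

## Robot

A 6-joint arm with a two-finger parallel gripper is mounted at the origin on the work surface. World frame = base frame: x ahead of the robot, y to its left, z up, the work surface at z = 0. Lengths are in m, angles in rad, forces in N, time in s.
With the tool pointing down it reaches from about 0.275 to 0.85 m from the base axis. Payload 5.2 kg.
Tool frame: the origin (TCP) lies on the centre line of the jaws, within the pads' length; the fingertips stand 14 mm ahead of it and the grasp point (between the pads) lies 5 mm behind it; y points along the fingers, x is the direction in which the jaws open and shut, and the axes are right-handed (so a half turn about y gives the same grasp; the last joint's range is limited). The gripper opens to 85 mm and grips with 20 to 120 N. Pads are 22 mm wide; open, the fingers measure 114 mm over their backs; the gripper's body (76 mm by 85 mm) begins 54 mm behind the grasp point. The pads swing forward as they close: fully open they stand 13 mm farther back than shut.
Start: joints at [0.917, 0.259, 1.535, -0, 1.348, -0.203], TCP at [0.24, 0.495, 0.245] pointing down, gripper open.
Joint ranges: [-3.14, 3.14], [-0.91, 2.08], [0.19, 2.58], [-1.22, 4.36], [0.22, 2.71], [-3.12, 3.12]. Speed limits (rad/s): [2.57, 2.57, 3.14, 3.14, 3.14, 3.14].

## Interface

Orientations are given as a unit quaternion [x, y, z, w].
In Python, from cell import * gives the robot as it stands.
- The arm moves only by the shell command python3 -m handwheel 'ROWS' [OPENING] [FORCE]. ROWS is JSON, a list of rows, each a list of 2 entries, a list of its own where there are three numbers: the shift along the world's x, y, z in units of 40 mm (1.0 is 40 mm), then the turn about the world's z in units of 120 degrees (1.0 is 120 degrees). A call has 1 to 10 rows; each row shifts and turns the commanded pose from where the row before left it; what a row does not reach is not made up. A row lasts 1/12 s, in which the tool goes at most 41.7 mm and 7.16 degrees, less where a joint would pass 70% of its speed; a pose out of reach is approached as far as the arm can. A call with a number of a shift or a turn outside -1 to 1 is refused whole. A call with a gripper value outside its range is refused whole. OPENING is the closure in counts, from 0 (fully open) to 255 (shut), set as the call begins (- or left out, the last holds). The fingers move at their own pace and stop on an object; FORCE is the grip in N (left out, the last holds). Time passes only in rows, so rows that do not move let the fingers close. It gives the time, the measured TCP pose, the force and the opening at its end, in the units of the state.
- get_obs(): the state, without advancing time (a new reading comes with each control period).
- camera(name): name is "scene" or "top" or "wrist"; returns the picture (480x640x3 uint8, red, green, blue); there is no depth.
- camera_info(name): a dict with "K" (3x3 intrinsics, pixels), "R" (3x3) and "t" (3): a world point X has camera coordinates R X + t; the wrist camera has in their place "tool_from_camera" (4x4, takes a point from camera to tool coordinates, whose origin is the TCP and whose axes are the tool frame's). Camera axes: x right, y down, z forward; pixel columns grow to the right and rows downward; lengths in m; the calibration is good to about 2 mm. A picture is of the moment at which its call begins: read the wrist's pose just before it. camera_info takes no time and is no camera call.
- finish_job(): hands the job in, once; it reports no verdict.
Trained networks look in the newest picture that a camera, given by its name, has taken for a name from the list of things; names that differ only in an ending like _2 or _b are one class to them, and where a whole thing is asked for, a point or a joint stands for the part that bears it (a point fixed in the world has none). Each returns a list of dicts, best first, with "score" (0 to 1); they miss things now and then, are a little off and sometimes report something else, mostly with a low value. They report only what shows in the picture. A call takes as long as a camera call.
- search_frame(target, camera): "extent" ([left, top, width, height] in pixels, round what is visible of it).
- trace(target, camera): "region" (480x640 bool, what is visible of it) and "extent" ([left, top, width, height] in pixels, round what is visible of it).
The state is a dict: "time": time; "joint_pos": joint angles; "qvel": joint speeds; "joint_torque": joint torques, N m; "ee_pos": TCP position; "tcp_rot": TCP orientation; "ft_force": force on the tool from outside, world axes, zero at the start; "ft_torque": the same for the moment, N m; "gripper_width": finger opening in m.
Only numpy, scipy, OpenCV 4.12 (cv2) and the standard library are available. Lean on these libraries where they do the work, as an engineer would, in place of code of your own. Each camera call takes 0.05 s, during which the arm holds its last target.

## Task

Two see-saw dispensers stand on the repair bench; one holds an orange wire reel, the other a blue one. With the fingertips, press down the yellow paddle of the dispenser that holds the orange reel and keep it down until that reel has rolled under the raised gate to the low end of its chute, then let the paddle come up so that the gate shuts again. Touch no reel, leave the blue reel shut in and do not disturb the other things on the bench.

Things in the scene. Friction and masses are not known exactly. Their poses are not given: they have to be found in the camera images.
- dispenser_orange: Fixed see-saw reel dispenser (the two look alike) whose chute holds the orange reel. Origin on the table under the lever's pivot, which is 100 mm up. Its -x axis points along the lever to the yellow paddle, roughly towards the robot (turned up to 0.4 rad). The chute is at x = +150 mm, along y. All below 116 mm with the gate shut; the raised gate end reaches about 165 mm.
- chute_orange (a point): Point on the floor of that white chute under its black gate (dispenser x = +150, y = 0, z = 45 mm). Chute 48 mm wide, along the dispenser's y from +60 mm (high end) to -105 mm (low end, closed by an end stop); the floor slopes down 8 degrees towards -y. Low side rails.
- paddle_orange (a point): Centre of the upper face of the yellow 40 x 40 mm press paddle on the near end of that lever, 95 mm from the pivot (dispenser x = -95 mm), 105 mm above the table with the gate shut. Swings down with the lever, to about 73 mm fully pressed; nothing lies beneath it.
- rocker_orange (a joint): Angle of that lever, rad: 0 = gate shut (springs back to it when let go), grows as the paddle goes down and the gate rises; the gate clears the reel at about 0.25, hard stop at 0.34. Pressing the paddle takes about 2 N at first, 3.5 N at the stop.
- reel_orange: Small orange wire reel, 36 mm diameter, 34 mm wide, about 60 g, on its rim in the chute; origin at its centre, axis along the dispenser's x. At first it leans on the +y side of the shut gate (dispenser y = about +21 mm); released, it rolls by itself in about a second to the low end and rests on the end stop at y = about -83 mm.
- dispenser_blue: Fixed see-saw reel dispenser (the two look alike) whose chute holds the blue reel. Origin on the table under the lever's pivot, which is 100 mm up. Its -x axis points along the lever to the yellow paddle, roughly towards the robot (turned up to 0.4 rad). The chute is at x = +150 mm, along y. All below 116 mm with the gate shut; the raised gate end reaches about 165 mm.
- chute_blue (a point): Point on the floor of that white chute under its black gate (dispenser x = +150, y = 0, z = 45 mm). Chute 48 mm wide, along the dispenser's y from +60 mm (high end) to -105 mm (low end, closed by an end stop); the floor slopes down 8 degrees towards -y. Low side rails.
- paddle_blue (a point): Centre of the upper face of the yellow 40 x 40 mm press paddle on the near end of that lever, 95 mm from the pivot (dispenser x = -95 mm), 105 mm above the table with the gate shut. Swings down with the lever, to about 73 mm fully pressed; nothing lies beneath it.
- rocker_blue (a joint): Angle of that lever, rad: 0 = gate shut (springs back to it when let go), grows as the paddle goes down and the gate rises; the gate clears the reel at about 0.25, hard stop at 0.34. Pressing the paddle takes about 2 N at first, 3.5 N at the stop.
- reel_blue: Small blue wire reel, 36 mm diameter, 34 mm wide, about 60 g, on its rim in the chute; origin at its centre, axis along the dispenser's x. At first it leans on the +y side of the shut gate (dispenser y = about +21 mm); released, it rolls by itself in about a second to the low end and rests on the end stop at y = about -83 mm.
- flux_bottle: Bystander: white plastic flux bottle with red cap, 36 mm across, 85 mm tall; origin under its centre.
- tip_tin: Bystander: low brass-coloured tip-cleaner tin, 52 mm across, 30 mm tall; origin under its centre.
- screwdriver: Bystander: screwdriver lying flat, 170 mm long; origin under it.
- tweezers: Bystander: steel tweezers lying flat, about 120 mm long, 9 mm high; origin under them.
- tape_roll: Bystander: amber tape roll lying flat, 72 mm across, 19 mm tall; origin under its centre.
- screw_tray: Bystander: small green divided screw tray, 90 x 70 x 22 mm; origin under its centre.
- tool_cup: Bystander: blue metal cup, 72 mm across, 90 mm tall; origin under its centre.

How it is judged:
By the outcome, as a careful person would: the job done as asked, in the order asked, and still so for the second after the job is handed in, with the robot touching nothing.
It also fails if it takes over 32 s, if anything falls off the work surface, if the arm or the gripper's body presses on something with over 40 N, if the wrist force passes 120 N, or if a joint passes its speed limit or range.

## Working session

There is one attempt and no reset: what is moved stays moved. The work goes in short steps, Python scripts to look and compute and a shell command to move; the robot and the scene stay as the last step left them, time stands still between calls to the robot, and variables do not carry over. Pictures are saved under pics/ and viewed, and the job is handed in when it is done.

```bash
mkdir -p pics; ls; python3 - <<'E'
from cell import *
import cv2
for n in("scene","top"):
    im=camera(n); cv2.imwrite(f"pics/{n}0.png",im[:,:,::-1])
    for t in("dispenser_orange","paddle_orange","reel_orange","reel_blue"):
        print(n,t,[(d["score"],d["extent"]) for d in search_frame(t,n)][:3])
    i=camera_info(n);print(i["K"],i["R"],i["t"])
o=get_obs();print(o["time"],o["ee_pos"],o["tcp_rot"],o["gripper_width"],o["ft_force"])
E
```

```text
pics
scene dispenser_orange [(0.96, [201.8, 173.0, 114.9, 103.3]), (0.73, [325.3, 266.9, 109.7, 84.9])]
scene paddle_orange [(0.65, [230.7, 175.3, 82.9, 71.6])]
scene reel_orange [(0.67, [228.9, 173.4, 86.1, 73.1])]
scene reel_blue [(0.88, [330.5, 341.5, 22.9, 26.6])]
[[464.33630709   0.         319.93932458]
 [  0.         464.33630709 243.32291032]
 [  0.           0.           1.        ]] [[-0.68994193  0.72358327  0.02018392]
 [ 0.49845235  0.49512798 -0.71161333]
 [-0.52490513 -0.48091115 -0.70228133]] [ 0.39257105 -0.2251876   1.43184067]
top dispenser_orange [(0.77, [343.3, 191.9, 55.7, 95.6]), (0.22, [355.3, 196.4, 8.7, 9.3])]
top paddle_orange [(0.95, [363.4, 194.6, 22.0, 91.7])]
top reel_orange []
top reel_blue [(0.66, [237.7, 176.0, 10.7, 12.1])]
[[436.54346414   0.         321.62384632]
 [  0.         436.54346414 236.8485046 ]
 [  0.           0.           1.        ]] [[-0.00399637 -0.99998807 -0.00280746]
 [-0.98808407  0.00438074 -0.15385282]
 [ 0.15386328  0.00215915 -0.98808979]] [-0.01598576  0.57573256  1.31692139]
0.5 [0.23959959 0.4950652  0.24529856] [ 0.59910573  0.37559513 -0.37561173 -0.59909636] 0.08517285938982105 [0.45093405 0.11535909 0.15676102]
```

View pics/scene0.png

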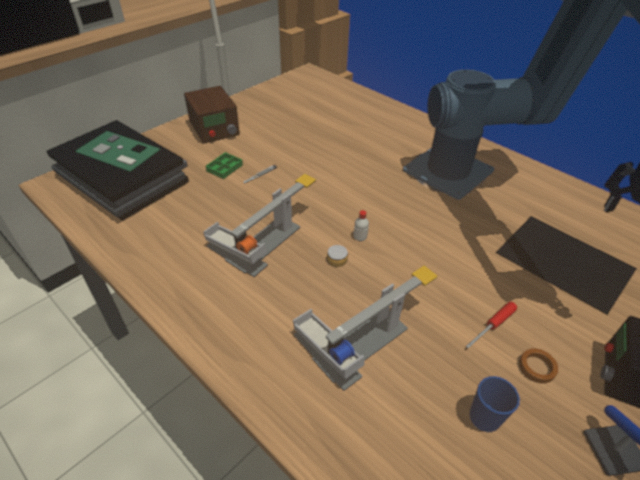

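View pics/top0.png

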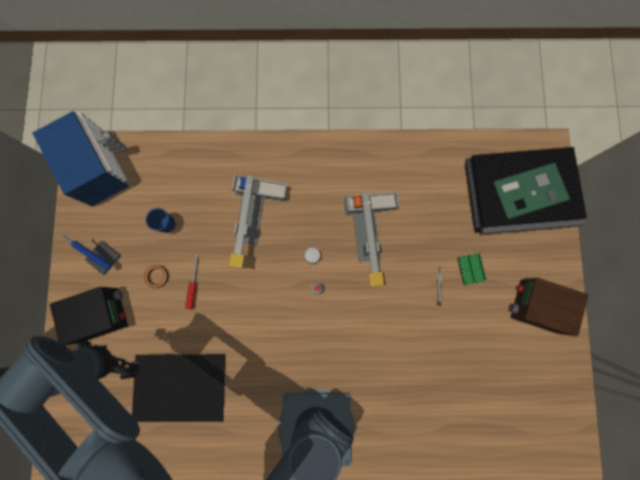

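```bash
python3 - <<'E'
import cv2
a=cv2.imread("pics/top0.png")[150:310,210:450]
cv2.imwrite("pics/topz.png",cv2.resize(a,(780,520),interpolation=cv2.INTER_CUBIC))
E
```

```text
(no output)
```

View pics/topz.png

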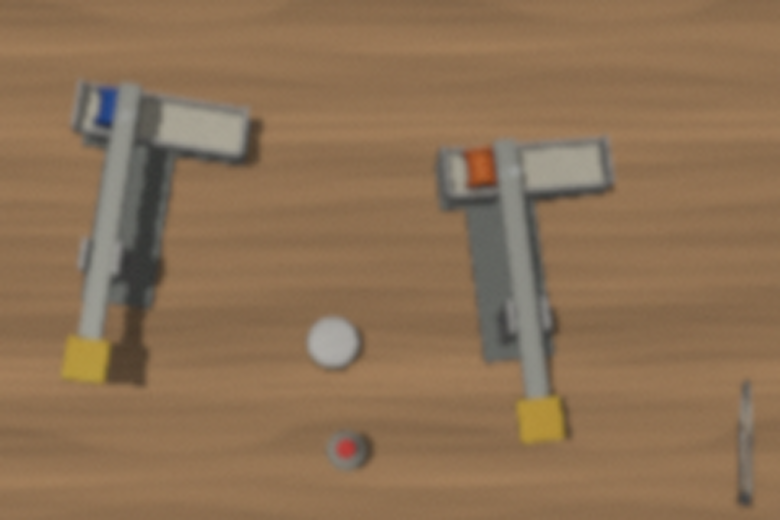

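```bash
cat > h.py <<'E'
from cell import *
import cv2, numpy as np
def centers(n,lo,hi,amin=40):
    im=camera(n); h=cv2.cvtColor(im,cv2.COLOR_RGB2HSV)
    m=cv2.inRange(h,lo,hi); k,_,st,c=cv2.connectedComponentsWithStats(m)
    return [(c[i].round(1).tolist(),st[i].tolist()) for i in range(1,k) if st[i,4]>=amin]
def onplane(n,uv,z):
    i=camera_info(n);R,t=np.array(i["R"]),np.array(i["t"])
    d=R.T@np.linalg.solve(i["K"],[*uv,1]);c=-R.T@t
    return c+d*(z-c[2])/d[2]
E
python3 - <<'E'
from h import *
for n in("top","scene"):
    for nm,lo,hi,z in(("yellow",(20,140,120),(30,255,255),.105),("orange",(3,170,120),(12,255,255),.066)):
        for c,s in centers(n,lo,hi): print(n,nm,c,s,onplane(n,c,z).round(4))
o=get_obs();print(o["time"])
E
```

```text
top yellow [236.0, 260.5] [229, 253, 15, 15, 179] [0.4966 0.2348 0.105 ]
top yellow [375.9, 278.8] [369, 272, 15, 15, 180] [ 0.441  -0.1773  0.105 ]
top orange [357.5, 201.1] [354, 196, 8, 11, 63] [ 0.6843 -0.1304  0.066 ]
scene yellow [305.7, 179.8] [296, 174, 20, 13, 146] [ 0.4429 -0.1744  0.105 ]
scene yellow [424.7, 274.7] [412, 266, 25, 19, 262] [0.4994 0.2369 0.105 ]
scene orange [247.6, 242.9] [239, 236, 17, 16, 146] [ 0.6773 -0.1342  0.066 ]
scene orange [500.9, 315.1] [489, 302, 27, 25, 109] [0.4474 0.3987 0.066 ]
0.7
```

```bash
python3 -m handwheel '[[[0.24,-0.8,0],0.05],[[0.24,-0.8,0],0.05],[[0.24,-0.8,0],0.05],[[0.24,-0.8,0],0.05],[[0.24,-0.8,0],0.05],[[0.24,-0.8,0],0],[[0.24,-0.8,0],0],[[0.24,-0.8,0],0],[[0.24,-0.8,0],0],[[0.24,-0.8,0],0]]' 255 40; python3 -m handwheel '[[[0.24,-0.8,0],0],[[0.24,-0.8,0],0],[[0.24,-0.8,0],0],[[0.24,-0.8,0],0],[[0.24,-0.8,0],0],[[0.24,-0.8,0],0],[[0.24,-0.8,0],0],[[0.24,-0.8,0],0],[[0,0,0],0],[[0,0,0],0]]'
```

```text
time: 1.53
ee_pos: [0.3357, 0.1736, 0.2456]
tcp_rot: [0.482, 0.518, -0.518, -0.481]
ft_force: [0.5, -0.5, 0.2]
gripper_width: 0.0002
time: 2.37
ee_pos: [0.4127, -0.0825, 0.2452]
tcp_rot: [-0.482, -0.517, 0.517, 0.483]
ft_force: [0.1, -0.7, 0.1]
gripper_width: 0.0002
```

```bash
python3 -m handwheel '[[[0.25,-0.78,0],0],[[0.25,-0.78,0],0],[[0.23,-0.78,0],0],[[0,0,-0.5],0],[[0,0,-0.5],0],[[0,0,-0.5],0],[[0,0,-0.5],0],[[0,0,-0.3],0],[[0,0,0],0],[[0,0,0],0]]'; python3 - <<'E'
from h import *
o=get_obs();w=camera("wrist");s=camera("scene");print(camera_info("wrist")["tool_from_camera"])
s=cv2.resize(s[130:290,180:400],(780,567),interpolation=cv2.INTER_CUBIC)
cv2.imwrite("pics/w1.png",w[:,:,::-1]);cv2.imwrite("pics/s1.png",s[:,:,::-1])
E
```

```text
time: 3.2
ee_pos: [0.4413, -0.1732, 0.1532]
tcp_rot: [-0.481, -0.518, 0.518, 0.482]
ft_force: [0.6, -1.6, 0.5]
gripper_width: 0.0003
[[ 9.99999511e-01  8.59393661e-04  4.88622419e-04  7.80463067e-04]
 [-1.89991892e-04 -3.17979854e-01  9.48097451e-01 -1.28104081e-01]
 [ 9.70161025e-04 -9.48097080e-01 -3.17979535e-01  8.16152816e-02]
 [ 0.00000000e+00  0.00000000e+00  0.00000000e+00  1.00000000e+00]]
```

View pics/w1.png

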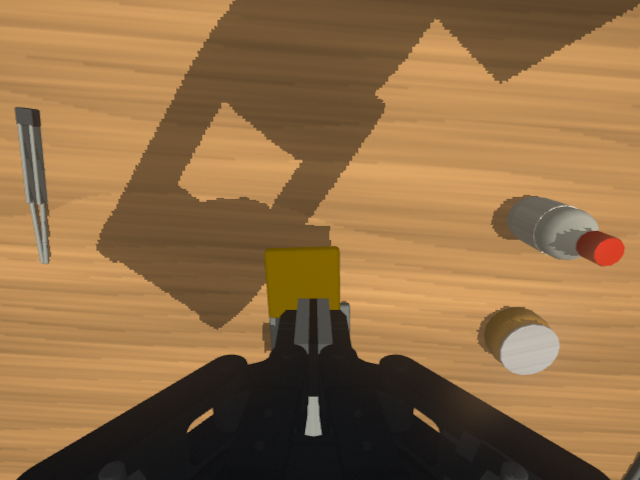

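View pics/s1.png

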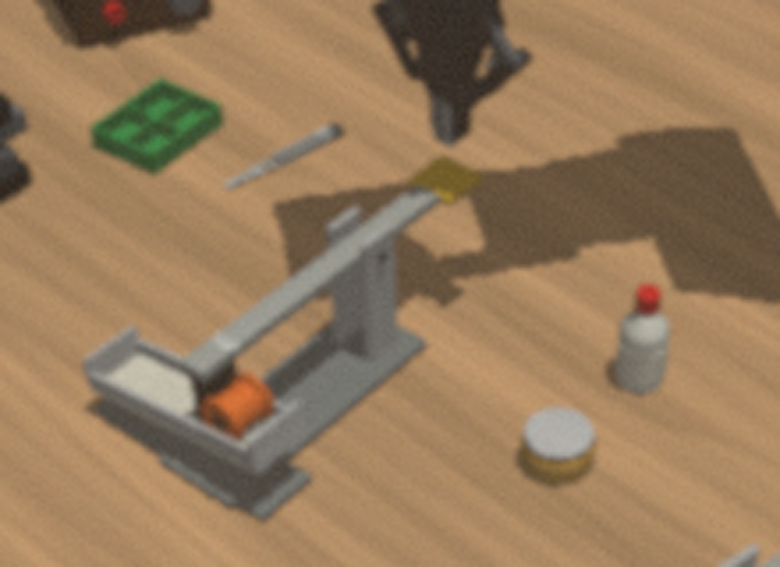

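```bash
python3 - <<'E'
from h import *
from scipy.spatial.transform import Rotation as Ro
o=get_obs();R=Ro.from_quat(o["tcp_rot"]).as_matrix();p=np.array(o["ee_pos"])
i=camera_info("wrist");T=np.array(i["tool_from_camera"])
for uv in((266,249),(338,247),(271,318),(341,305)):
    d=R@T[:3,:3]@np.linalg.solve(i["K"],[*uv,1]);c=p+R@T[:3,3]
    print(uv,(c+d*(.105-c[2])/d[2]).round(4))
print(p)
E
```

```text
(266, 249) [ 0.4246 -0.1992  0.105 ]
(338, 247) [ 0.4207 -0.1618  0.105 ]
(271, 318) [ 0.4653 -0.195   0.105 ]
(341, 305) [ 0.4543 -0.1569  0.105 ]
[ 0.44224771 -0.17417222  0.15436815]
```

The wrist view shows the yellow paddle at (266–340, 247–318) right under the fingertips, and the scene view agrees. The offset is about 3 mm in y, so I'm correcting that as I descend.

```bash
python3 -m handwheel '[[[-0.07,-0.08,0],0],[[0,0,-0.2],0],[[0,0,-0.2],0],[[0,0,-0.2],0],[[0,0,-0.2],0],[[0,0,-0.1],0],[[0,0,-0.1],0],[[0,0,0],0],[[0,0,0],0]]'; python3 - <<'E'
from h import *
print(get_obs()["ft_force"]); s=camera("scene")
s=cv2.resize(s[130:290,180:400],(780,567),interpolation=cv2.INTER_CUBIC)
cv2.imwrite("pics/s2.png",s[:,:,::-1])
E
```

```text
time: 4.05
ee_pos: [0.4384, -0.1776, 0.1131]
tcp_rot: [-0.481, -0.518, 0.518, 0.482]
ft_force: [-2.2, 0.1, 1.5]
gripper_width: -0.0002
[-2.20543402  0.14498141  1.47613423]
```

View pics/s2.png

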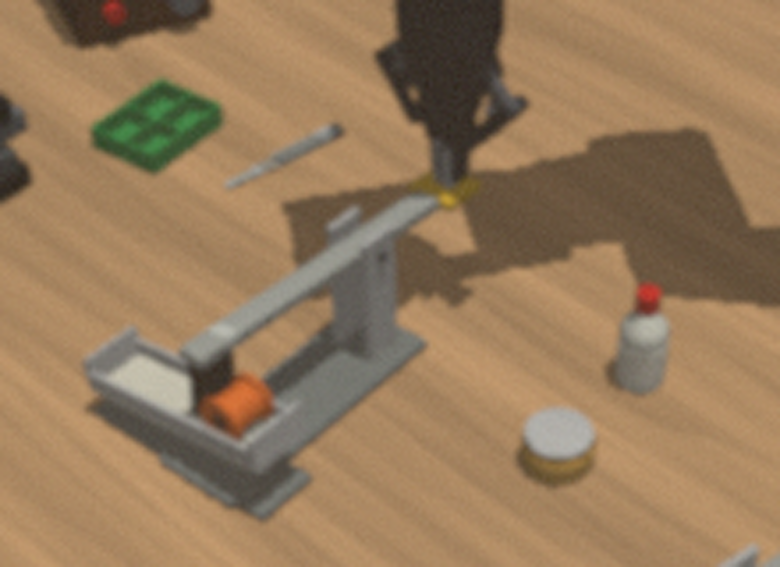

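The fingertips are on the paddle and the gate has just begun to rise. I'll press on in and hold.

```bash
python3 -m handwheel '[[[0,0,-0.15],0],[[0,0,-0.15],0],[[0,0,-0.15],0],[[0,0,-0.08],0],[[0,0,0],0],[[0,0,0],0],[[0,0,0],0],[[0,0,0],0],[[0,0,0],0],[[0,0,0],0]]'; python3 - <<'E'
from h import *
s=camera("scene")
s=cv2.resize(s[130:290,180:400],(780,567),interpolation=cv2.INTER_CUBIC)
cv2.imwrite("pics/s3.png",s[:,:,::-1])
E
```

```text
time: 4.93
ee_pos: [0.4389, -0.1779, 0.0923]
tcp_rot: [-0.482, -0.518, 0.518, 0.481]
ft_force: [-0.0, -1.3, 3.6]
gripper_width: 0.0002
```

View pics/s3.png

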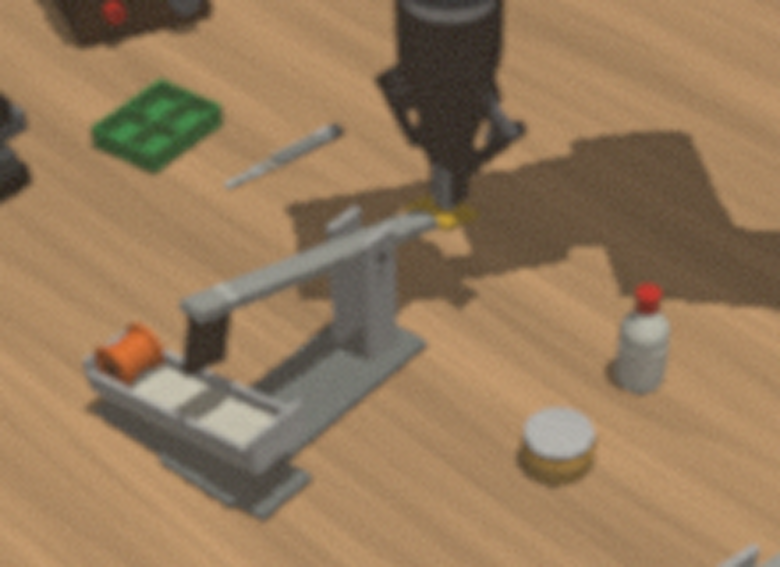

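The gate is raised and the reel is at the low end. I'll hold briefly so it settles, then let the paddle up gently.

```bash
python3 -m handwheel '[[[0,0,0],0],[[0,0,0],0],[[0,0,0],0],[[0,0,0],0],[[0,0,0],0],[[0,0,0],0],[[0,0,0],0],[[0,0,0],0]]'; python3 -m handwheel '[[[0,0,0.1],0],[[0,0,0.1],0],[[0,0,0.1],0],[[0,0,0.1],0],[[0,0,0.1],0],[[0,0,0.1],0],[[0,0,0.1],0],[[0,0,0.1],0],[[0,0,0.2],0],[[0,0,0.4],0]]';  python3 -m handwheel '[[[0,0,0.5],0],[[0,0,0.5],0],[[0,0,0.5],0],[[0,0,0.5],0],[[0,0,0],0],[[0,0,0],0],[[0,0,0],0],[[0,0,0],0]]'; python3 - <<'E'
from h import *
s=camera("scene");t=camera("top")
s=cv2.resize(s[130:290,180:400],(780,567),interpolation=cv2.INTER_CUBIC)
cv2.imwrite("pics/s4.png",s[:,:,::-1])
s=cv2.resize(t[150:310,210:450],(780,520),interpolation=cv2.INTER_CUBIC)
cv2.imwrite("pics/t4.png",s[:,:,::-1])
E
```

```text
time: 5.65
ee_pos: [0.4389, -0.1779, 0.0922]
tcp_rot: [-0.482, -0.518, 0.518, 0.481]
ft_force: [1.4, -1.7, 4.0]
gripper_width: 0.0001
time: 6.48
ee_pos: [0.4381, -0.1771, 0.1475]
tcp_rot: [-0.48, -0.518, 0.518, 0.483]
ft_force: [0.5, -0.1, 0.1]
gripper_width: -0.0004
time: 7.15
ee_pos: [0.4382, -0.1773, 0.2271]
tcp_rot: [-0.481, -0.518, 0.518, 0.482]
ft_force: [0.6, -0.2, -0.1]
gripper_width: 0.0001
```

View pics/s4.png

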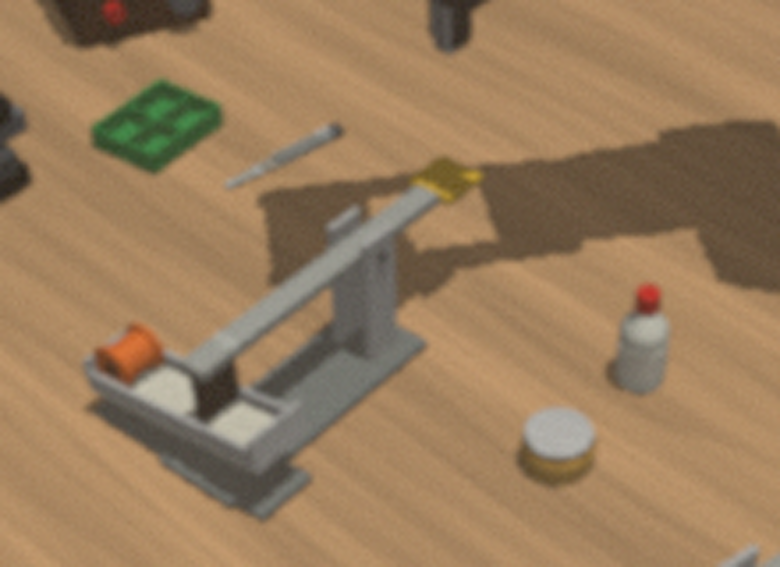

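View pics/t4.png

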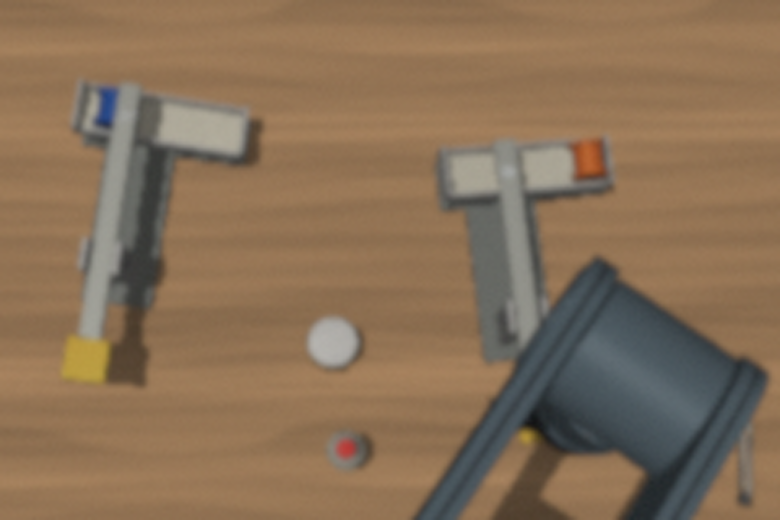

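The orange reel rests against the low end stop (at (588, 158) in the enlarged top view). The lever is back to level with the gate shut, and the blue reel hasn't moved. The robot is clear of everything.

```bash
python3 -c "
from cell import *
print(finish_job())"
```

```text
the job is handed in; nothing more can be done
None
```

The orange reel is released and the job is handed in. I pressed the orange dispenser's paddle with the closed fingertips, using about 4 N, and held it for roughly 1.5 s. I then let the paddle up gently and backed straight up. The last move ended at 7.2 s, well under the 32 s limit.

The last scene and top pictures showed:
- **Orange reel:** it is at the low end stop, with the gate shut and the lever back in its starting position.
- **Blue reel:** it is still shut in behind its gate.
- **Other things on the bench:** those in the enlarged views (bottle, tin, tweezers and tray) look unmoved. I did not re-check the screwdriver, tape roll and cup, but the arm passed over that side with its fingertips about 0.23 m up, well above them.
- **Robot:** the fingertips ended about 0.1 m above the paddle, and the wrist force was back to about zero.

The three camera estimates of the paddle's sideways position differed by about 4 mm. I aimed between them, and the fingertips landed on the paddle. No check failed.

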